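# Drive the seated bush out of the turntable hub

## Robot

A 6-joint arm with a two-finger parallel gripper is mounted at the origin on the work surface. World frame = base frame: x ahead of the robot, y to its left, z up, the work surface at z = 0. Lengths are in m, angles in rad, forces in N, time in s.
With the tool pointing down it reaches from about 0.275 to 0.875 m from the base axis. Payload 12.5 kg.
Tool frame: the origin (TCP) lies at the very end of the fingers, on their centre line; the grasp point (between the pads) lies 19 mm behind it; z points along the fingers, y is the line along which they close (so a half turn about z gives the same grasp; the last joint's range is limited). The gripper opens to 85 mm and grips with 20 to 120 N. Pads are 22 mm wide; open, the fingers measure 114 mm over their backs; the gripper's body (76 mm by 85 mm) begins 54 mm behind the grasp point. The pads swing forward as they close: fully open they stand 13 mm farther back than shut.
Start: joints at [1.087, 0.351, 1.652, -0, 1.139, -0.085], TCP at [0.214, 0.507, 0.231] pointing down, gripper open.
Joint ranges: [-2.75, 2.75], [-0.79, 2.1], [0.01, 2.65], [-1.57, 4.71], [0.07, 3.14], [-2.87, 2.87]. Speed limits (rad/s): [2.22, 2.22, 2.79, 3.14, 3.14, 3.14].

## Interface

Orientations are given as a 3x3 rotation matrix whose columns are the frame's x, y, z axes.
In Python, from bench import manip gives the robot as it stands. Calls block until the motion is done:
- manip.move_ptp(position, orientation): joint-space move of the TCP to a pose.
- manip.move_l(position, attitude=None, max_speed=0.15): straight line of the TCP; attitude=None keeps the orientation; max_speed is the mean speed in m/s.
- manip.move_j(angles): joint-space move.
- manip.set_gripper(opening, effort=None): opening from 0.0 (shut) to 1.0 (fully open); effort is the grip in N (None keeps the last); returns when the fingers have stopped.
- manip.dwell(seconds).
- manip.inverse_kinematics(position, orientation): joint angles nearest the present ones, or None.
- manip.grab_frame(name): name is "scene" or "top" or "wrist"; returns (picture, depth): 480x640x3 uint8, red, green, blue; 480x640 float32, m along the optical axis (not along the pixel's ray), 0 where there is no reading.
- manip.get_calibration(name): a dict with "camera_matrix" (3x3 intrinsics, pixels), "R" (3x3) and "t" (3): a world point X has camera coordinates R X + t. Camera axes: x right, y down, z forward; pixel columns grow to the right and rows downward; lengths in m; the calibration is good to about 2 mm. A picture is of the moment at which its call begins: read the wrist's pose just before it. get_calibration takes no time and is no camera call; for the wrist camera it gives the pose at the moment of the call.
A pose or a line that the arm cannot do raises manip.Unreachable and nothing moves.
- manip.sign_off(): hands the job in; it is judged then, once.
Trained networks look in the newest picture that a camera, given by its name, has taken for a name from the list of things; names that differ only in an ending like _2 or _b are one class to them, and where a whole thing is asked for, a point or a joint stands for the part that bears it (a point fixed in the world has none). Each returns a list of dicts, best first, with "confidence" (0 to 1); they miss things now and then, are a little off and sometimes report something else, mostly with a low value. They report only what shows in the picture. A call takes as long as a camera call.
- manip.look_for(camera, name): "at" ([x, y, z] in m, in world coordinates, good to about 4 mm: the middle of the surface that is visible of it).
Readings, each from a call of its own:
- manip.current_time(): time.
- manip.current_qpos(): joint angles.
- manip.current_joint_vel(): joint speeds.
- manip.current_joint_torque(): joint torques, N m.
- manip.current_ee_pos(): TCP position.
- manip.current_tcp_rot(): TCP orientation.
- manip.current_force(): force on the tool from outside, world axes, zero at the start.
- manip.current_ft_torque(): the same for the moment, N m.
- manip.current_grip_width(): opening from 0.0 (shut) to 1.0 (fully open).
- manip.current_grip_force(): force on a finger pad.
Only numpy, scipy, OpenCV 4.12 (cv2) and the standard library are available. Lean on these libraries where they do the work, as an engineer would, in place of code of your own. Each camera call takes 0.05 s, during which the arm holds its last target. There are 200 camera calls.

## Task

Take the slim steel ejector rod from the wooden tool block, feel it gently into the hole of the guide plate on top of the turntable hub and press it straight down until the seated brass bush is driven out and drops into the tray of the stand; use the rod for this, not the fingers. Do not ram the stand or the bush: keep the pressing force under about 30 N. Then stand the rod back in the same block, right down in a hole, let go, and leave the tamper and the cup where they are.

Things in the scene. Friction and masses are not known exactly. Their poses are not given: they have to be found in the camera images.
- stand: Fixed stand; origin: middle of its underside on the table, z up. Grey tray 150 x 150 mm, floor 8 mm thick, rim to 26 mm. Legs at the corners (62 mm off the middle in x and y) and diagonal arms hold an aluminium hub barrel on the stand's axis, 58 mm outside, 28 mm bore, 95 to 115 mm high up. On it a square steel guide plate 52 x 52 x 12 mm (see hub_top).
- hub_top (a point): Point on the stand's axis, level with the guide plate's top face, 127 mm over the table. The plate is clamped and does not turn. Its 17 mm through hole (1 mm chamfer) is NOT centred here: its centre lies 3 mm away horizontally, in a direction that differs each time and is not measured; find it by feel or sight.
- bush: Closed brass bush, 26 mm diameter, 28 mm tall, 60 g. Origin: centre of its underside, z along its axis. Starts in the hub barrel on the stand's axis, its top 0.3 mm under the guide plate, its lower 8 mm showing below the barrel. A press fit holds it with about 9 to 18 N all the way; pushed 14 to 17 mm down it falls into the tray.
- rod: Steel ejector rod, 110 mm long, 170 g. Origin: centre of its lower end, z along its axis to the head. Shaft 16 mm diameter, tip chamfered 1 mm; above it a grip of square section, 20 x 20 mm, from 50 to 110 mm, its flats square to its x and y axes. Starts upright in one of the tool block's two holes (which one varies), its tip on the hole's floor 10 mm above the table.
- block: Fixed wooden tool block 75 (x) x 155 (y) x 50 mm (z), origin in the middle of its underside. Two upright holes 20 mm in diameter, 40 mm deep, 3 mm chamfer, at y = -40 mm and y = +40 mm; one holds the rod, the other the tamper.
- block_hole0 (a point): Centre of the mouth of the hole at y = -40 mm, in the block's top face.
- block_hole1 (a point): Centre of the mouth of the hole at y = +40 mm, in the block's top face.
- tamper: Dark wooden tamper standing in the other hole of the block: 18 mm shaft (too thick for the guide hole), mushroom head 44 mm wide, 88 mm long. Origin: centre of its lower end. Not needed.
- cup: White cup, 72 mm wide at the rim, 85 mm high, standing on the table beyond the stand. Origin: centre of its underside. Not needed.

How it is judged:
On the way, in this order (a step that is already met when the one before it is completed fails the run):
1. the rod's tip is in the guide plate's hole: upright, over 4 mm below the plate's top, while the bush is still seated (z of rod in the frame of stand between 0.09 and 0.123 m and horizontal distance between rod and hub_top below 0.005 m and angle between rod's own z axis and vertical below 0.12 rad and z of bush in the frame of stand above 0.06 m), for 0.05 s.
2. the bush has been driven out and lies in the stand's tray (z of bush in the frame of stand below 0.045 m and horizontal distance between bush and stand below 0.1 m and linear speed of bush below 0.05 m/s), for 0.1 s.
At the end, for the whole second after the job is handed in: The bush lies at rest in the stand's tray, and the rod stands released and at rest in a hole of the tool block, its tip within 5 mm of the hole's floor and within 8 mm of the hole's centre, leaning less than 0.15 rad (z of bush in the frame of stand between 0.004 and 0.045 m and horizontal distance between bush and stand below 0.1 m and linear speed of each of bush, rod below 0.03 m/s and (horizontal distance between rod and block_hole0 below 0.008 m or horizontal distance between rod and block_hole1 below 0.008 m) and z of rod in the frame of block below 0.015 m and angle between rod's own z axis and vertical below 0.15 rad); the robot touches nothing.
It fails at once if the rod is rammed on the stand, its hub or guide plate (over 30 N) (contact force between rod and stand above 30 N).
It fails at once if the rod is rammed on the bush (over 30 N) (contact force between rod and bush above 30 N).
It fails at once if the fingers push or pull the bush (contact force between the fingers and bush above 1 N).
It fails at once if the tamper is disturbed (moved over 25 mm) (distance of tamper from where it was at the start of the episode above 0.025 m).
It fails at once if the cup is disturbed (moved over 25 mm) (distance of cup from where it was at the start of the episode above 0.025 m).
It also fails if it takes over 72 s, if anything falls off the work surface, if the arm or the gripper's body presses on something with over 40 N, if the wrist force passes 120 N, or if a joint passes its speed limit or range.

## Working session

There is one attempt and no reset: what is moved stays moved. The work goes in short steps, each a Python script; the robot and the scene stay as the last script left them, time stands still between calls to the robot, and variables do not carry over. Pictures are saved under pics/ and viewed, at most 10 in all, crops included, and the job is handed in when it is done.

```bash
mkdir -p pics
python3 - <<'E'
from bench import manip as m
import cv2,numpy as np
for c in("scene","top"):
    p,d=m.grab_frame(c); cv2.imwrite(f"pics/{c}0.png",p[:,:,::-1])
    for n in("stand","hub_top","bush","rod","block","block_hole0","block_hole1","tamper","cup"):
        r=m.look_for(c,n); print(c,n,[(np.round(x["at"],4).tolist(),round(x["confidence"],2)) for x in r[:2]])
    k=m.get_calibration(c);print(k)
print(m.current_time(),m.current_tcp_rot(),m.current_force())
E
```

```text
scene stand [([0.5287, 0.1903, 0.0208], 0.96), ([0.5191, -0.1104, 0.0977], 0.62)]
scene hub_top [([0.5293, 0.19, 0.017], 0.78)]
scene bush []
scene rod [([0.5178, -0.1099, 0.0959], 0.64)]
scene block [([0.5373, -0.1319, 0.0483], 0.94), ([0.7159, 0.0309, 0.0537], 0.44)]
scene block_hole0 [([0.5413, -0.1355, 0.0433], 0.85)]
scene block_hole1 [([0.5413, -0.1355, 0.0433], 0.85)]
scene tamper [([0.5265, -0.1858, 0.0942], 0.65)]
scene cup [([0.717, 0.0275, 0.0538], 0.87)]
{'camera_matrix': array([[467.2052743 ,   0.        , 319.27794421],
       [  0.        , 467.2052743 , 242.83145875],
       [  0.        ,   0.        ,   1.        ]]), 'R': array([[-0.73867745,  0.67395417, -0.01189164],
       [ 0.52853651,  0.56816538, -0.63074342],
       [-0.41833573, -0.4722011 , -0.77590033]]), 't': array([ 0.47174283, -0.23666637,  1.05862711])}
top stand [([0.518, 0.1661, 0.0208], 0.7)]
top hub_top [([0.5198, 0.1664, 0.0183], 0.69)]
top bush [([0.5152, 0.1824, 0.1175], 0.43)]
top rod [([0.5084, -0.1095, 0.1184], 0.71)]
top block [([0.5195, -0.1471, 0.0506], 0.61)]
top block_hole0 [([0.5158, -0.1452, 0.0513], 0.94), ([0.5231, -0.1947, 0.0959], 0.49)]
top block_hole1 [([0.5158, -0.1452, 0.0513], 0.94), ([0.5231, -0.1947, 0.0959], 0.49)]
top tamper [([0.5152, -0.1459, 0.0493], 0.73), ([0.5239, -0.1962, 0.0951], 0.7)]
top cup [([0.7284, 0.0402, 0.0368], 0.96)]
{'camera_matrix': array([[484.12319349,   0.        , 322.38965196],
       [  0.        , 484.12319349, 240.00864174],
       [  0.        ,   0.        ,   1.        ]]), 'R': array([[-0.0073118 , -0.99976714, -0.02030303],
       [-0.99812747,  0.00852986, -0.0605705 ],
       [ 0.06072958,  0.01982213, -0.99795741]]), 't': array([-0.01528378,  0.61633291,  0.78408403])}
1.0 [[-9.21531058e-01  3.88304661e-01  9.50853889e-06]
 [ 3.88304660e-01  9.21531057e-01 -4.30785793e-05]
 [-2.54900270e-05 -3.60060388e-05 -9.99999999e-01]] [ 0.20744828 -0.30003249 -0.57112735]
```

View pics/top0.png

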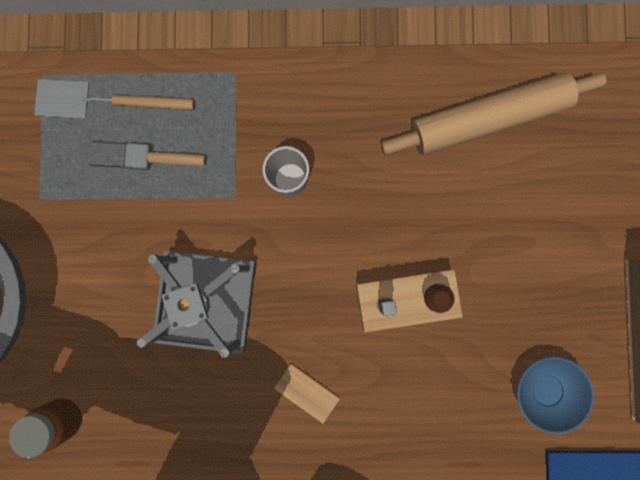

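View pics/scene0.png

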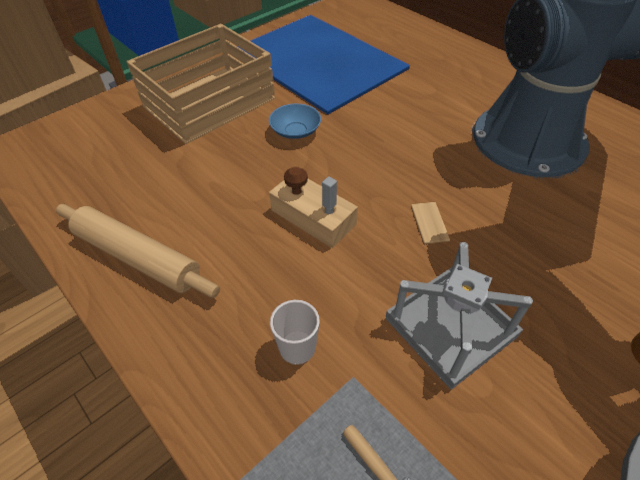

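The top view shows the guide plate at about (185,305) with the brass-coloured hole near (185,304). The rod head is at (389,307), the tamper at (439,298) and the cup at (286,170). Next come wrist close-ups.

```bash
cat > h.py <<'E'
from bench import manip as m
import cv2,numpy as np
from scipy.spatial.transform import Rotation as Ro
def down(yaw): # tool y axis (closing) at angle yaw in the world
    y=np.array([np.cos(yaw),np.sin(yaw),0]);z=np.array([0,0,-1.]);return np.c_[np.cross(y,z),y,z]
def cloud(c):
    k=m.get_calibration(c);p,d=m.grab_frame(c)
    v,u=np.mgrid[:480,:640];K=k["camera_matrix"]
    P=np.stack([(u-K[0,2])/K[0,0]*d,(v-K[1,2])/K[1,1]*d,d],-1)
    return p,d,(P-k["t"])@k["R"],k
def onplane(k,u,v,z):
    K=k["camera_matrix"];r=k["R"].T@np.linalg.solve(K,[u,v,1]);o=-k["R"].T@k["t"];return o+r*(z-o[2])/r[2]
E
python3 - <<'E'
from h import *
def rect(W,c,z,r,tol=.004):
    M=(abs(W[...,2]-z)<tol)&(np.hypot(W[...,0]-c[0],W[...,1]-c[1])<r)
    b=cv2.minAreaRect((W[M][:,:2]*1000).astype(np.float32));print(M.sum(),np.round(np.array(b[0]),1),np.round(b[1],1),round(b[2],1))
p,d,W,k=cloud("top")
rect(W,(.51,-.11),.12,.03); rect(W,(.52,-.145),.05,.12); rect(W,(.515,.182),.127,.05)
yaw=np.pi+np.arctan2(m.current_tcp_rot()[1,1],m.current_tcp_rot()[0,1])
for i,(x,y) in enumerate([(.515,.182),(.508,-.11)]):
    m.move_ptp([x-.05,y,.32],down(np.pi/2))
    p,d,W,k=cloud("wrist");cv2.imwrite(f"pics/w{i}.png",p[:,:,::-1]);np.savez(f"w{i}.npz",W=W,p=p,**k)
    print(m.current_qpos(),-k["R"].T@k["t"],k["R"][2])
    if i==0: rect(W,(x,y),.127,.05)
    else: rect(W,(x,y),.12,.03);rect(W,(.52,-.145),.05,.12)
print(m.current_time())
E
```

```text
198 [ 511.3 -116.9] [20.1 20. ] 8.9
3705 [ 516.9 -156.9] [ 75.3 155.6] 8.3
1255 [515.7 176.3] [52.  52.7] 18.1
[ 2.81201929e-01  1.76058839e-01  1.65938990e+00  1.40543450e-04
  1.30656555e+00 -1.29033577e+00] [0.38232648 0.18257069 0.46266701] [ 3.23546475e-01  8.44739659e-04 -9.46211903e-01]
3252 [516.  178.2] [53.1 52.2] 18.1
[-3.32455799e-01  1.19940295e-01  1.72480942e+00  2.25738949e-04
  1.29689060e+00 -1.90456980e+00] [ 0.37576689 -0.10921152  0.46281735] [ 0.32393772  0.00114266 -0.94607772]
489 [ 511.3 -115.4] [20.7 20. ] 9.1
7664 [ 517.7 -155. ] [ 75.9 155.4] 8.5
3.825
```

Run:
```python
from h import *
f=np.load("w0.npz");k={n:f[n] for n in("camera_matrix","R","t")}
W=f["W"];c=k["R"]@[.516,.178,.127]+k["t"];q=k["camera_matrix"]@c;q=(q[:2]/q[2]).astype(int);print(q)
x0,y0=q-50
cv2.imwrite("pics/w0c.png",cv2.resize(f["p"][y0:y0+100,x0:x0+100,::-1],(600,600),interpolation=cv2.INTER_CUBIC));print(x0,y0)
for uv in[(q[0],q[1]),(q[0]+5,q[1]),(q[0],q[1]+5)]:print(onplane(k,*uv,.127))
```

```text
[310 262]
260 212
[0.51537475 0.17767693 0.127     ]
[0.5153706  0.18197629 0.127     ]
[0.52001345 0.17766062 0.127     ]
```

View pics/w0c.png

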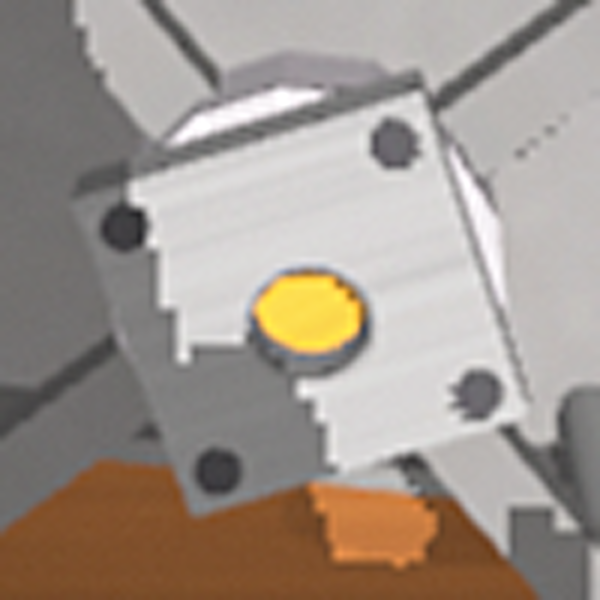

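The plate's top-face centre is at about (307,305) in the crop and the hole's mouth at about (309,320). So the hole is offset roughly +x from the plate centre, at about (0.5184, 0.1787). Now I'll grasp the rod.

Run:
```python
from h import *
R=down(np.deg2rad(8.7))
m.move_ptp([.5113,-.1158,.17],R)
m.set_gripper(.7,90)
m.move_l([.5113,-.1158,.076],max_speed=.12)
m.set_gripper(0,90);m.dwell(.2)
print(m.current_grip_width(),m.current_grip_force(),m.current_force(),m.current_ee_pos(),m.current_time())
m.move_l([.5113,-.1158,.25],max_speed=.15)
m.move_ptp([.5184,.1783,.25],R)
print(m.current_grip_width(),m.current_force(),m.current_time())
m.move_l([.5184,.1783,.205],max_speed=.1);m.dwell(.2)
print(m.current_force(),m.current_ft_torque(),m.current_ee_pos(),m.current_time())
p,d,W,k=cloud("wrist");cv2.imwrite("pics/g.png",p[:,:,::-1])
p,d,W,k=cloud("scene");q=k["camera_matrix"]@(k["R"]@[.516,.178,.135]+k["t"]);q=(q[:2]/q[2]).astype(int)
cv2.imwrite("pics/s.png",cv2.resize(p[q[1]-60:q[1]+40,q[0]-50:q[0]+50,::-1],(600,600),interpolation=cv2.INTER_CUBIC))
t=m.current_time();m.move_l([.5184,.1783,.2045],max_speed=.02);print(m.current_time()-t)
```

```text
0.21629092228067376 87.92527914047241 [-1.12787137  0.79140156  4.56148523] [ 0.5115131  -0.11589687  0.07661966] 7.0833
0.22379064513067465 [ 0.34838365 -0.49074424 -1.0504091 ] 9.525
[ 0.99469944  0.25652419 -0.60114358] [-0.02416495  0.02946856  0.01034971] [0.51870497 0.17833072 0.20565584] 10.325
0.25
```

View pics/s.png

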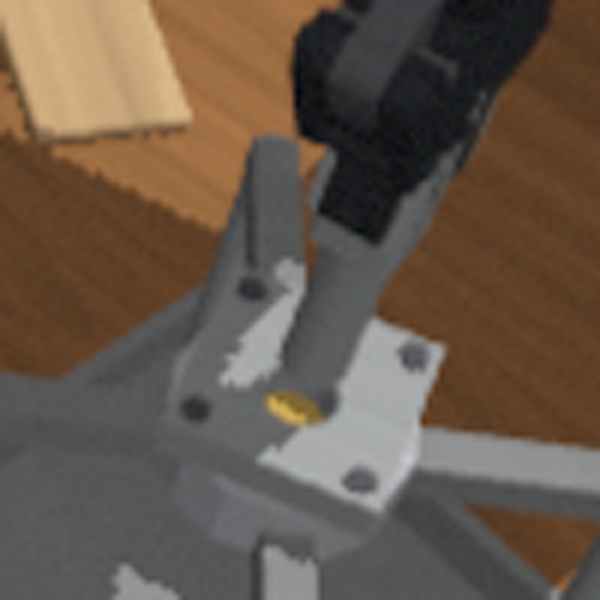

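The rod hangs upright, with its tip just over the hole region (tip at about (305,385), brass at (292,405) in the crop). Next, a gentle guarded descent.

Run:
```python
from h import *
F=lambda:np.mean([m.current_force() for _ in range(3)],0)
x,y=.5184,.1783
m.move_l([x,y,.197],max_speed=.06);m.dwell(.1);f0=F();T0=m.current_ft_torque();np.save("f0.npy",np.r_[f0,T0]);print(f0,T0,m.current_time())
z=.197
while z>.183:
    z-=.0007;m.move_l([x,y,z],max_speed=.02)
    f=F()-f0;print(round(z,4),f.round(1),m.current_ee_pos().round(4),(m.current_ft_torque()-T0).round(2))
    if np.linalg.norm(f)>6: break
print(m.current_time())
```

```text
[ 1.24148897 -0.52367612 -1.86457353] [-0.00719133  0.03100237  0.0095674 ] 11.05
0.1963 [-2.2  0.3  1. ] [0.5184 0.1783 0.1963] [-0.04 -0.05  0.05]
0.1956 [-1.7  1.1  0.8] [0.5184 0.1783 0.1956] [-0.   -0.09 -0.  ]
0.1949 [-0.4  0.6 -0.1] [0.5184 0.1783 0.1948] [-0.01 -0.01 -0.06]
0.1942 [-1.2 -0.1  0.4] [0.5184 0.1783 0.1942] [ 0.01 -0.1   0.01]
0.1935 [-2.2  0.1  0.3] [0.5184 0.1783 0.1935] [ 0.05 -0.08  0.01]
0.1928 [-1.5  1.6 -0.1] [0.5184 0.1783 0.1928] [ 0.01 -0.03 -0.05]
0.1921 [-1.2  0.6  0.5] [0.5184 0.1783 0.192 ] [ 0.04 -0.01 -0.03]
0.1914 [-0.9  0.9  0.1] [0.5184 0.1783 0.1913] [ 0.    0.01 -0.03]
0.1907 [-1.9 -0.   0.4] [0.5184 0.1783 0.1907] [ 0.02 -0.04 -0.01]
0.19 [-1.7  0.   0.2] [0.5184 0.1783 0.1899] [ 0.02 -0.06  0.02]
0.1893 [-0.9  0.8 -0. ] [0.5184 0.1783 0.1892] [ 0.04 -0.03 -0.05]
0.1886 [-1.1  0.8 -0.2] [0.5184 0.1783 0.1885] [-0.02 -0.1  -0.01]
0.1879 [-1.3  0.9  0.1] [0.5184 0.1783 0.1879] [ 0.01 -0.06  0.01]
0.1872 [-0.7  0.2  0.1] [0.5184 0.1783 0.1871] [-0.01 -0.06 -0.02]
0.1865 [-1.3  0.9  0.4] [0.5184 0.1783 0.1865] [ 0.02 -0.06  0.  ]
0.1858 [-1.5  0.9  0.2] [0.5184 0.1783 0.1857] [ 0.02 -0.05 -0.03]
0.1851 [-1.   0.   0.4] [0.5184 0.1783 0.1851] [-0.04 -0.01 -0.  ]
0.1844 [-1.2  0.2 -0.3] [0.5184 0.1783 0.1843] [-0.01 -0.02 -0.07]
0.1837 [-1.8  1.3  0.6] [0.5184 0.1783 0.1837] [-0.02 -0.01 -0.05]
0.183 [-0.8  0.   0.9] [0.5184 0.1783 0.1829] [-0.02  0.01 -0.01]
16.05
```

It went into the hole on the first try, with the tip at about 0.117. Now I'll press the bush out under force watch.

Run:
```python
from h import *
F=lambda:np.mean([m.current_force() for _ in range(3)],0)
f0=np.load("f0.npy")[:3]
x,y=.5184,.1783;z=.183;s=.0004;hit=0;mx=0;n=0
while z>.157 and m.current_time()<45:
    z-=s;m.move_l([x,y,z],max_speed=.02)
    f=F()-f0;n+=1;mx=max(mx,f[2])
    if n%4==0 or f[2]>15 or hit and f[2]<4:print(round(z,4),f.round(1),m.current_ee_pos()[2].round(4))
    if f[2]>7: hit=1;low=0
    elif hit:
        low+=f[2]<3
        if low>=3: break
    if f[2]>22 or np.hypot(*f[:2])>15: print("stop");break
print(mx,m.current_time(),m.current_grip_width())
```

```text
0.1814 [-1.  -0.1  0.5] 0.1814
0.1798 [-3.8 -0.2 11.3] 0.1807
0.1782 [-2.2  0.4 11.6] 0.1793
0.1766 [-3.   0.4 12.6] 0.1777
0.175 [-1.2  0.3 10.3] 0.176
0.1734 [-2.1  0.1 11.2] 0.1744
0.1718 [-2.   0.8 10.3] 0.1727
0.1702 [-1.8 -1.2  9.7] 0.1711
0.1686 [-2.3 -0.5 10.4] 0.1694
0.167 [-2.6  1.   7.7] 0.1676
0.1658 [-0.9 -0.1  0.8] 0.1654
0.1654 [-1.7  1.2 -0.1] 0.1652
0.165 [-0.5  0.7 -0.8] 0.1649
12.64196894119521 27.3 0.22574046367162254
```

Run:
```python
from h import *
R=down(np.deg2rad(8.7))
m.move_l([.5184,.1783,.25],max_speed=.12)
p,d,W,k=cloud("scene");cv2.imwrite("pics/s2.png",p[150:400,250:550,::-1].repeat(2,0).repeat(2,1))
print(m.look_for("scene","bush"),m.look_for("scene","cup")[:1])
m.move_ptp([.5113,-.1158,.25],R);m.move_l([.5113,-.1158,.13],max_speed=.12);m.dwell(.2)
f0=np.mean([m.current_force() for _ in range(3)],0)
for z in list(np.arange(.126,.082,-.004))+list(np.arange(.082,.0752,-.001)):
    m.move_l([.5113,-.1158,z],max_speed=.05);f=m.current_force()-f0
    if np.linalg.norm(f)>6: print("contact",z,f); break
print(z,f,m.current_ee_pos(),m.current_time())
```

```text
[{'at': [0.5169, 0.1772, 0.0344], 'confidence': 0.78}] [{'at': [0.7174, 0.029, 0.0556], 'confidence': 0.59}]
contact 0.076 [-0.89953055 -0.29541506  8.24501249]
0.076 [-0.89953055 -0.29541506  8.24501249] [ 0.51151631 -0.11587962  0.07661814] 35.2917
```

View pics/s2.png

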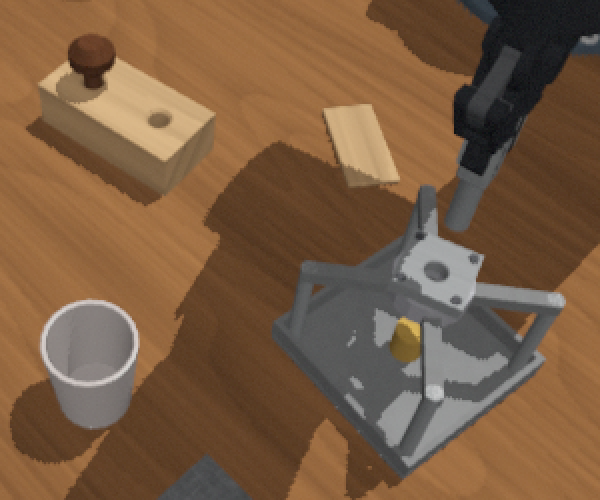

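The brass bush stands in the tray at about (406,340), and the cup and tamper haven't moved. The rod is on the hole floor, at the same height as when I grasped it. I'll release it and check.

Run:
```python
from h import *
m.set_gripper(.7,30);m.dwell(.2)
m.move_l([.5113,-.1158,.2],max_speed=.1)
m.move_l([.42,-.1158,.32],max_speed=.15);m.dwell(.3)
p,d,W,k=cloud("top")
M=(abs(W[...,2]-.12)<.004)&(np.hypot(W[...,0]-.511,W[...,1]+.116)<.03)
print(M.sum(),W[M].mean(0),m.current_time())
p,d,W,k=cloud("scene");cv2.imwrite("pics/s3.png",p[150:400,250:550,::-1].repeat(2,0).repeat(2,1))
```

```text
196 [ 0.51173765 -0.11670403  0.12067272] 38.8583
```

View pics/s3.png

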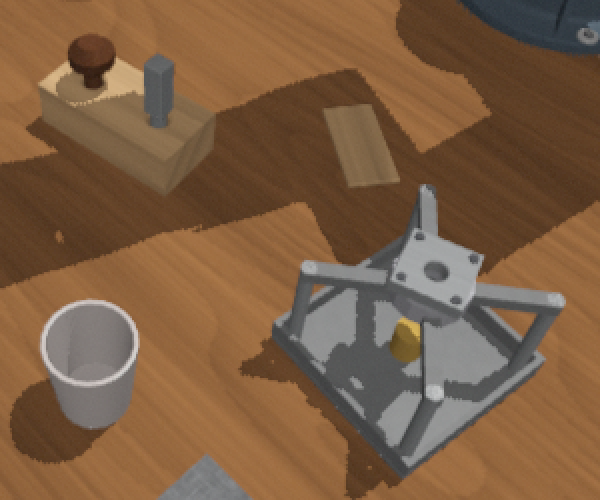

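The rod stands upright in its hole at about (158,90), the bush is in the tray at about (406,340), and nothing else has moved.

```bash
python3 -c "
from bench import manip as m
print(m.sign_off())"
```

```text
the job is handed in; nothing more can be done
None
```

The job is handed in: the rod drove the bush out into the tray with a peak measured pressing force of about 13 N, the rod is released upright on the floor of its original hole, and the tamper and cup show no movement in the pictures; the judge returned no verdict.

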